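# Close the sliding fence up on a row of circuit modules and latch it

### The job

Hold the release bar up, slide the fence along until it has pushed the three boxed circuit modules together and pressed them gently but definitely against the end stop, then let the bar go so that its tooth drops fully into the notch nearest behind, leaving no more than about one notch of slack in front of the row. Never force the latch or crush the modules, keep them standing, and leave the other things on the bench alone.

Things in the scene. Friction and masses are not known exactly. Their poses are not given: they have to be found in the camera images.
- fixture: Aluminium base plate, 230 (x) by 460 (y) by 12 mm thick, fixed to the bench, turned up to 0.3 rad. Origin: centre of its underside. The fence slides along its +y axis; +x is the side with the notch strip. Two 8 mm high guide ribs at x = +/-62 mm keep the modules in a 118 mm wide channel.
- end_stop: Fixed upright steel plate, 112 wide, 12 thick, 75 mm high, on the base plate at the +y end of the channel. Origin: bottom centre of the face that the modules bear on; that face looks to its own -y (same axes as the fixture).
- fence (a joint): Sliding grey carriage with an upright aluminium pushing plate (110 wide, 8 thick, 75 mm high) in front (+y side). Joint value: travel in m along the fixture's +y from the far -y end, 0 to 0.25; it starts at 0 to 0.03, where the latch tooth hangs in free space short of the strip. About 2.5 N of rubbing friction.
- fence_face (a point): Centre of the pushing face of the fence plate, 40 mm above the base plate's top. Its axes are those of the fixture.
- release_bar (a joint): Height in m by which the fence's release bar is raised, 0 = fully down to 0.016 = top of its travel. A spring and its weight pull it down with about 7 N at the bottom, 11 N at the top. The tooth clears the notch strip when raised more than 9 mm; standing on top of a strip tooth the bar reads about 0.009, fallen into a notch 0. Half-way (4 to 8 mm) it is jammed on a notch edge.
- bar_grip (a point): Middle of the black horizontal release bar (144 long in x, 16 wide in y, 14 mm high), the highest part of the fence, 137 mm above the bench when down; grip it from above, fingers closing along y. 120 mm of it between its two 10 mm legs (65 mm either side) is free. It lies 35 mm behind (-y of) the pushing face and moves with the bar; axes as the fixture.
- latch_tooth: Small steel tooth (4 mm in y) at the foot of the bar's +x leg; origin: its lower end. It drops into the steel notch strip on the plate at x = +85 mm: teeth 6 mm thick, 14 mm high, 6 mm gaps, 12 mm pitch (2 mm play), over y = -118 to +68 mm of the fixture. The strip is clamped up to 6 mm either way along y and has no pose given: find the notches by feel or sight.
- module_a: Boxed circuit module, black, standing loose in the channel: 110 (x) by 32 (y, thickness) by 85 mm high, 0.14 to 0.28 kg. Origin: centre of its underside. Nearest to the end stop.
- module_b: Same kind of module, the middle one of the row, at first with gaps either side.
- module_c: Same kind of module, nearest to the fence.
- tape_roll: Roll of clear tape lying on the bench, 90 mm across, 25 mm high; origin: centre of its underside. To be left alone.
- driver: Screwdriver lying on the bench; to be left alone.
- parts_bin: Small open blue bin, 120 by 90 by 50 mm; origin: centre of its underside. To be left alone.

How it is judged:
By the outcome, as a careful person would: the job done as asked, in the order asked, and still so for the second after the job is handed in, with the robot touching nothing.
It also fails if it takes over 58 s, if anything falls off the work surface, if the arm or the gripper's body presses on something with over 40 N, if the wrist force passes 120 N, or if a joint passes its speed limit or range.

### The arm

A 6-joint arm with a two-finger parallel gripper is mounted at the origin on the work surface. World frame = base frame: x ahead of the robot, y to its left, z up, the work surface at z = 0. Lengths are in mm, angles in rad, forces in N, time in s.
With the tool pointing down it reaches from about 350 to 875 mm from the base axis. Payload 4.2 kg.
Tool frame: the origin (TCP) lies between the finger pads; the fingertips stand 19 mm ahead of it and the grasp point (between the pads) is the TCP (tip_reach is the distance from the TCP to the fingertips, in mm); z points along the fingers, y is the line along which they close (so a half turn about z gives the same grasp; the last joint's range is limited). The gripper opens to 87 mm and grips with 3 to 60 N. Pads are 19 mm wide; open, the fingers measure 117 mm over their backs; the gripper's body (75 mm by 190 mm) begins 51 mm behind the grasp point.
Start: joints at [1.436, 0.385, 0.008, 0, -1.194, -0.259], TCP at [239.779, 577.153, 241.55] pointing down, gripper open.
Joint ranges: [-3.14, 3.14], [-1.21, 2.06], [-1.07, 1.41], [-3.16, 2.05], [-2.99, -0.16], [-3.1, 3.1]. Speed limits (rad/s): [2.79, 2.79, 3.14, 3.14, 3.14, 3.14].

### API

Orientations are given as a unit quaternion [w, x, y, z].
In Python, from bench import read_state, grab_frame, get_calibration, job_done, tip_reach gives the robot as it stands. The module is installed in compiled form; this text tells all that it offers.
- The arm moves only by the shell command python3 -m pendant 'ROWS' [FORCE]. ROWS is JSON, a list of rows, each an object of numbers: "fingers": the opening in per cent of the stroke, from 0 (shut) to 100 (fully open); "dx", "dy", "dz": the shift along the tool's x, y, z in cm; "ax", "ay", "az": the turn, a rotation vector about the tool's x, y, z in rad. In form: [{"fingers": .., "dx": .., "dy": .., "dz": .., "ax": .., "ay": .., "az": ..}, ...]. A call has 1 to 12 rows; each row shifts and turns the commanded pose from where the row before left it, along the tool's axes as they then stand; what a row does not reach is not made up. A row lasts 1/10 s, in which the tool goes at most 50 mm and 8.59 degrees, less where a joint would pass 70% of its speed; a pose out of reach is approached as far as the arm can. A call is refused whole if a number of a shift passes 5 or a number of a turn 0.15, either way. A call with a gripper value outside its range is refused whole. The fingers move at their own pace and stop on an object; FORCE is the grip in N (left out, the last holds). Time passes only in rows, so rows that do not move let the fingers close. It gives the time, the measured TCP pose, the force, the opening and the grip force at its end, in the units of the state.
- read_state(): the state, without advancing time (a new reading comes with each control period).
- grab_frame(name): name is "scene" or "top"; returns the picture (384x512x3 uint8, blue, green, red); there is no depth.
- get_calibration(name): a dict with "fx", "fy", "cx", "cy" (pixels), "k1" (the pictures are not rectified: a ray, as slopes to the right and down, at radius r is drawn at 1 + k1 r^2 times it, then the intrinsics apply), "rvec" (rotation vector, rad) and "tvec" (3), from world to camera coordinates, as OpenCV has them. Camera axes: x right, y down, z forward; pixel columns grow to the right and rows downward; lengths in mm; the calibration is good to about 2 mm. A picture is of the moment at which its call begins. get_calibration takes no time and is no camera call.
- job_done(): hands the job in; it is judged then, once.
The state is a dict: "clock": time; "q": joint angles; "qd": joint speeds; "joint_efforts": joint torques, N m; "position": TCP position; "ee_rot": TCP orientation; "contact_force": force on the tool from outside, world axes, zero at the start; "ft_torque": the same for the moment, N m; "finger_gap": opening from 0.0 (shut) to 1.0 (fully open); "grasp_force": force on a finger pad.
Only numpy, scipy, OpenCV 4.12 (cv2) and the standard library are available. Lean on these libraries where they do the work, as an engineer would, in place of code of your own. Each camera call takes 0.05 s, during which the arm holds its last target. There are 200 camera calls.

## Working session

There is one attempt and no reset: what is moved stays moved. The work goes in short steps, Python scripts to look and compute and a shell command to move; the robot and the scene stay as the last step left them, time stands still between calls to the robot, and variables do not carry over. Pictures are saved under pics/ and viewed, at most 10 in all, crops included, and the job is handed in when it is done.

```bash
mkdir -p pics
python3 - <<'E'
from bench import *
import cv2
print(read_state())
for n in("scene","top"):
    print(n,get_calibration(n)); f=grab_frame(n); cv2.imwrite(f"pics/{n}0.png",cv2.resize(f,None,fx=1.5,fy=1.5,interpolation=cv2.INTER_CUBIC))
E
```

```text
{'clock': 0.0, 'q': array([ 1.43559598e+00,  3.85589865e-01,  6.63072182e-03, -5.26965123e-04,
       -1.19399923e+00, -2.58589777e-01]), 'qd': array([ 2.48982761e-03,  4.67863263e-04, -1.71145702e-04, -5.29294261e-04,
       -1.60855173e-03, -5.20998770e-05]), 'joint_efforts': array([-4.01841698e-04, -3.90664458e+01,  1.87399024e+01,  4.21980187e+00,
        1.09525639e-02, -1.93856831e-04]), 'position': array([239.57183708, 576.65360674, 240.437219  ]), 'ee_rot': array([ 1.09406681e-03,  9.80659085e-01, -1.95720544e-01, -1.77776649e-04]), 'contact_force': array([-0.13344109, -1.02622048, -0.67629014]), 'ft_torque': array([ 0.04988674, -0.00807374,  0.02892923]), 'grasp_force': 0.0, 'finger_gap': 0.996182358327688}
scene {'fx': 453.5567397433111, 'fy': 453.5567397433111, 'cx': 261.09250938166343, 'cy': 187.63692294931636, 'k1': -0.09436442650195274, 'rvec': array([ 2.02680886,  0.7488226 , -0.40518544]), 'tvec': array([-398.43130881,  -92.91076769, 1686.21332346])}
top {'fx': 486.74809967050464, 'fy': 486.74809967050464, 'cx': 264.68127595227907, 'cy': 186.90011501596064, 'k1': 0.04130053611569922, 'rvec': array([ 2.1684135 , -2.15614935,  0.13709346]), 'tvec': array([ -31.68623537,  556.04624451, 1347.24801603])}
```

View pics/scene0.png

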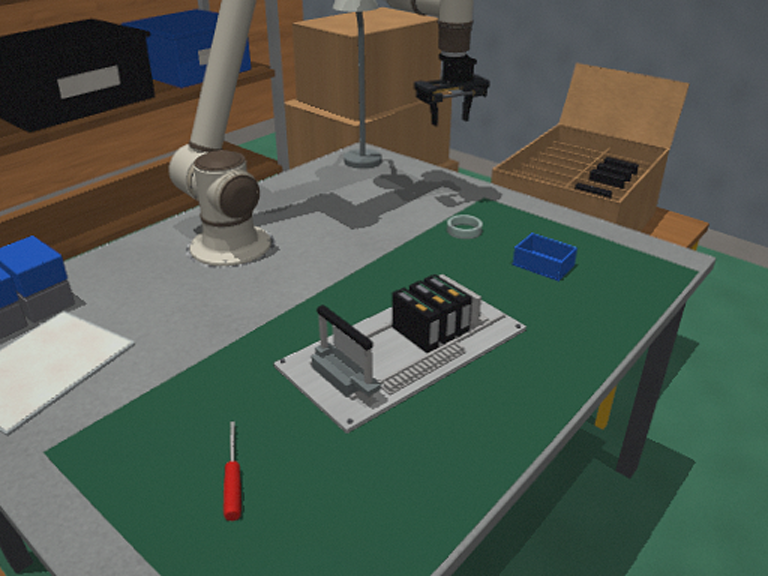

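View pics/top0.png

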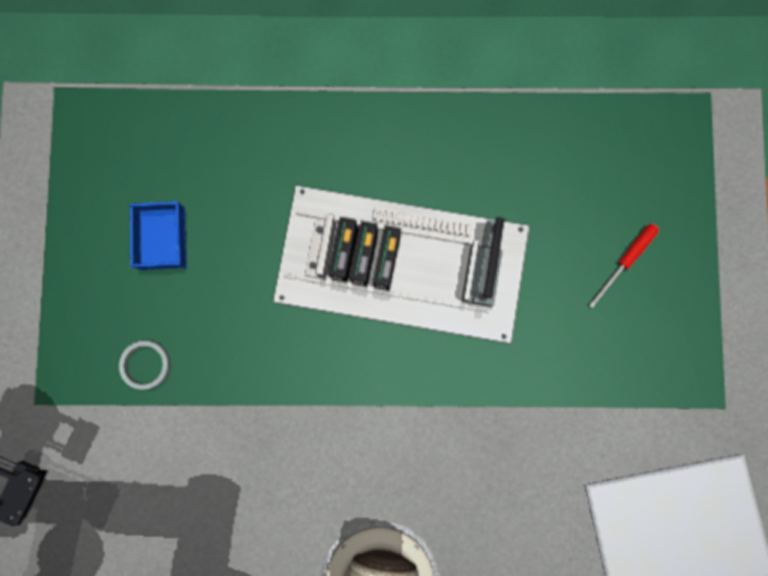

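The scene view shows the fixture with the fence at its near end (bar from 320,310 to 370,345) and the modules standing beyond it. In the top view (shown at 1.5x), the plate corners are about (296,186), (528,226), (512,342) and (276,301). The bar runs from (499,218) to (489,297), and the modules sit at x = 342, 364 and 386.

```bash
cat > h.py <<'E'
import numpy as np, cv2
from bench import *
def ray(n,p):
    c=get_calibration(n); R=cv2.Rodrigues(c["rvec"])[0]
    d=((p[0]-c["cx"])/c["fx"],(p[1]-c["cy"])/c["fy"]); u=np.array(d)
    for _ in range(20): u=np.array(d)/(1+c["k1"]*(u@u))
    return -R.T@c["tvec"], R.T@np.array([u[0],u[1],1])
def pix2(n,p,z):
    o,d=ray(n,p); return o+d*(z-o[2])/d[2]
def proj(n,X):
    c=get_calibration(n); R=cv2.Rodrigues(c["rvec"])[0]; x=R@np.array(X)+c["tvec"]; u=x[:2]/x[2]
    u=u*(1+c["k1"]*(u@u)); return np.array([u[0]*c["fx"]+c["cx"],u[1]*c["fy"]+c["cy"]])
E
python3 - <<'E'
from h import *
f=grab_frame("top")
hsv=cv2.cvtColor(f,cv2.COLOR_BGR2HSV)
m=((hsv[...,1]<60)&(hsv[...,2]>90)).astype(np.uint8)
roi=np.zeros_like(m); roi[115:240,170:365]=1; m*=roi
m=cv2.morphologyEx(m,cv2.MORPH_CLOSE,np.ones((5,5)))
cs=max(cv2.findContours(m,0,cv2.CHAIN_APPROX_NONE)[0],key=cv2.contourArea)
W=np.array([pix2("top",p[0],12)[:2] for p in cs]).astype(np.float32)
r=cv2.minAreaRect(W); print("plate",r); print(cv2.boxPoints(r))
dk=((f.max(2)<45)).astype(np.uint8)*roi; dk[:,:300]=0
c2=max(cv2.findContours(dk,0,cv2.CHAIN_APPROX_NONE)[0],key=cv2.contourArea)
B=np.array([pix2("top",p[0],137)[:2] for p in c2]).astype(np.float32)
r=cv2.minAreaRect(B);print("bar",r);print(cv2.boxPoints(r))
cv2.imwrite("pics/topz.png",cv2.resize(f[115:240,170:365],None,fx=4,fy=4,interpolation=cv2.INTER_CUBIC))
E
```

```text
plate ((592.9239501953125, -36.89178466796875), (463.5066223144531, 234.51165771484375), 80.38742065429688)
[[ 438.61508 -245.81116]
 [ 669.83405 -284.97113]
 [ 747.2328   172.02759]
 [ 516.01385  211.18756]]
bar ((637.7622680664062, -198.90953063964844), (2.6445200443267822, 10.791488647460938), 89.42587280273438)
[[ 632.3536  -200.17766]
 [ 643.1445  -200.28578]
 [ 643.17096 -197.6414 ]
 [ 632.38007 -197.53328]]
```

View pics/topz.png

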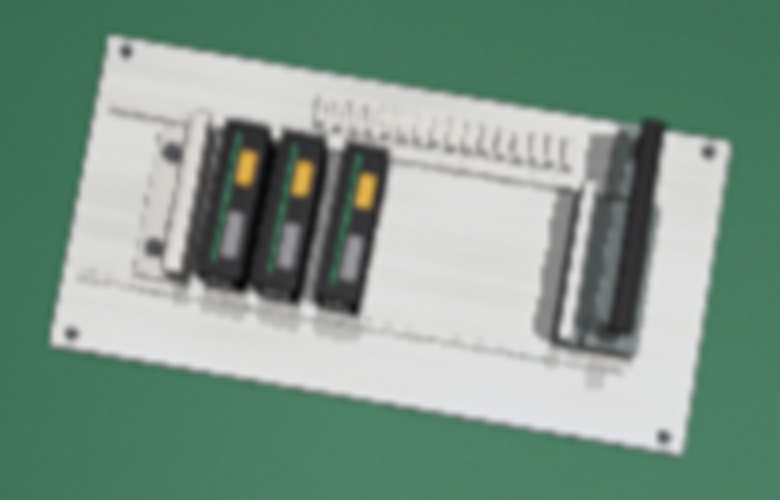

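The crop (4x, offset 170,115) shows the bar's top running from about (653,120) to (620,332). The module row spans columns 200 to 388, with gaps between the modules. The notch strip runs from (318,115) to (570,155), and the tooth hangs short of it at the right.

```bash
cat >> h.py <<'E'
C=np.array([592.9,-36.9]); yaw=-0.168
ex=np.array([np.cos(yaw),np.sin(yaw)]); ey=np.array([-ex[1],ex[0]])
def tofix(p): d=np.array(p)[:2]-C; return np.array([d@ex,d@ey])
def toworld(a): return C+a[0]*ex+a[1]*ey
E
python3 - <<'E'
from h import *
from scipy.spatial.transform import Rotation as Ro
g=lambda p:(170+p[0]/4,115+p[1]/4)
for p in[(641,118),(665,122),(609,330),(632,334)]: print("bar",pix2("top",g(p),144),tofix(pix2("top",g(p),144)))
for n,p,z in[("c rear top",(388,150),97),("c rear top bot",(358,315),97),("stop face top",(213,115),87),("strip L",(314,115),26),("strip R",(572,155),26),("fence front bot",(550,342),14),("fencetop",(575,190),87)]: print(n,tofix(pix2("top",g(p),z)))
# pose wanted: closing axis (tool y) along fixture y, pointing down
s=read_state(); q=s["ee_rot"]; R=Ro.from_quat(q,scalar_first=True).as_matrix(); print(R)
E
```

```text
bar [ 656.48333021 -200.09673173  144.        ] [  89.97641369 -150.26728887]
bar [ 653.89153959 -215.86932096  144.        ] [  90.05846042 -166.25119384]
bar [ 515.99416523 -177.81168272  144.        ] [ -52.26112866 -151.78729914]
bar [ 513.47272388 -192.73900958  144.        ] [ -52.25106014 -166.92607889]
c rear top [49.03473624 11.27908211]
c rear top bot [-65.9688752  11.7801578]
stop face top [ 54.10773508 134.30084309]
strip L [78.64899214 69.74632376]
strip R [  82.03114474 -118.10520948]
fence front bot [ -52.64279413 -125.34641461]
fencetop [  45.7455724  -119.60543845]
[[ 9.23398334e-01 -3.83842683e-01 -5.57806561e-04]
 [-3.83843080e-01 -9.23397039e-01 -1.54857739e-03]
 [ 7.93331718e-05  1.64406397e-03 -9.99998645e-01]]
```

```bash
cat >> h.py <<'E'
from scipy.spatial.transform import Rotation as Ro
def st():
    s=read_state(); R=Ro.from_quat(s["ee_rot"],scalar_first=True).as_matrix(); f=s["contact_force"]
    print("t",round(s["clock"],2),"fix",tofix(s["position"]).round(1),"z",s["position"][2].round(1),"toolyaw",round(np.arctan2(R[1,0],R[0,0])-yaw,4),"tilt",R[:2,2].round(4),"Ffix",(f[:2]@ex).round(1),(f[:2]@ey).round(1),f[2].round(1),"gap",round(s["finger_gap"]*87,1),"grip",round(s["grasp_force"],1))
    return s,R
def togo(x,y,z):
    s,R=st(); t=np.array([*toworld((x,y)),z]); print("tool move cm",(R.T@(t-s["position"])/10).round(2))
E
python3 -m pendant '[{"az":-0.113},{"az":-0.113},{"fingers":100},{"fingers":100}]'
python3 -c "
from h import *
togo(19,-159,200)"
```

```text
t 0.15 fix [-450.9  546. ] z 240.7 toolyaw -0.226 tilt [-0.0006 -0.0015] Ffix -0.6 -1.1 0.8 gap 87.1 grip 0.0
tool move cm [61.59 58.17  4.17]invalid input
```

```bash
python3 -m pendant '[{"fingers":100,"dx":0,"dy":0,"dz":0,"ax":0,"ay":0,"az":-0.113},{"fingers":100,"dx":0,"dy":0,"dz":0,"ax":0,"ay":0,"az":-0.113},{"fingers":100,"dx":0,"dy":0,"dz":0,"ax":0,"ay":0,"az":0}]'
python3 -c "
from h import *
togo(19,-159,200)"
```

```text
clock: 0.45
position: [239.7, 577.0, 241.1]
ee_rot: [0.0, 0.996, -0.084, -0.0]
contact_force: [0.6, -0.0, -0.4]
finger_gap: 0.996
grasp_force: 0.0
t 0.45 fix [-450.9  546.2] z 241.1 toolyaw -0.0001 tilt [-0.0003 -0.0008] Ffix 0.6 0.1 -0.4 gap 86.7 grip 0.0
tool move cm [46.99 70.51  4.17]
```

```bash
python3 -m pendant '[{"fingers":100,"dx":2,"dy":3,"dz":0,"ax":0,"ay":0,"az":0},{"fingers":100,"dx":2,"dy":3,"dz":0,"ax":0,"ay":0,"az":0},{"fingers":100,"dx":2,"dy":3,"dz":0,"ax":0,"ay":0,"az":0},{"fingers":100,"dx":2,"dy":3,"dz":0,"ax":0,"ay":0,"az":0},{"fingers":100,"dx":2,"dy":3,"dz":0,"ax":0,"ay":0,"az":0},{"fingers":100,"dx":2,"dy":3,"dz":0,"ax":0,"ay":0,"az":0},{"fingers":100,"dx":2,"dy":3,"dz":0,"ax":0,"ay":0,"az":0},{"fingers":100,"dx":2,"dy":3,"dz":0,"ax":0,"ay":0,"az":0},{"fingers":100,"dx":2,"dy":3,"dz":0,"ax":0,"ay":0,"az":0},{"fingers":100,"dx":2,"dy":3,"dz":0,"ax":0,"ay":0,"az":0},{"fingers":100,"dx":2,"dy":3,"dz":0,"ax":0,"ay":0,"az":0},{"fingers":100,"dx":2,"dy":3,"dz":0,"ax":0,"ay":0,"az":0}]' >/dev/null
python3 -m pendant '[{"fingers":100,"dx":2,"dy":3,"dz":0,"ax":0,"ay":0,"az":0},{"fingers":100,"dx":2,"dy":3,"dz":0,"ax":0,"ay":0,"az":0},{"fingers":100,"dx":2,"dy":3,"dz":0,"ax":0,"ay":0,"az":0},{"fingers":100,"dx":2,"dy":3,"dz":0,"ax":0,"ay":0,"az":0},{"fingers":100,"dx":2,"dy":3,"dz":0,"ax":0,"ay":0,"az":0},{"fingers":100,"dx":2,"dy":3,"dz":0,"ax":0,"ay":0,"az":0},{"fingers":100,"dx":2,"dy":3,"dz":0,"ax":0,"ay":0,"az":0},{"fingers":100,"dx":2,"dy":3,"dz":0,"ax":0,"ay":0,"az":0},{"fingers":100,"dx":2,"dy":3,"dz":0,"ax":0,"ay":0,"az":0},{"fingers":100,"dx":1.5,"dy":2.5,"dz":0,"ax":0,"ay":0,"az":0},{"fingers":100,"dx":1,"dy":1.5,"dz":0,"ax":0,"ay":0,"az":0},{"fingers":100,"dx":0,"dy":0,"dz":0,"ax":0,"ay":0,"az":0}]' >/dev/null
python3 -c "
from h import *
togo(19,-159,200)"
```

```text
t 2.85 fix [  -5.1 -125.1] z 240.8 toolyaw -0.0039 tilt [-0.0009 -0.0001] Ffix -0.5 -0.4 -0.4 gap 87.0 grip 0.0
tool move cm [2.42 3.38 4.08]
```

```bash
python3 -m pendant '[{"fingers":100,"dx":1.2,"dy":1.7,"dz":1,"ax":0,"ay":0,"az":0},{"fingers":80,"dx":1.2,"dy":1.7,"dz":1.5,"ax":0,"ay":0,"az":0},{"fingers":60,"dx":0,"dy":0,"dz":2,"ax":0,"ay":0,"az":0},{"fingers":60,"dx":0,"dy":0,"dz":2,"ax":0,"ay":0,"az":0},{"fingers":60,"dx":0,"dy":0,"dz":2,"ax":0,"ay":0,"az":0},{"fingers":60,"dx":0,"dy":0,"dz":1.2,"ax":0,"ay":0,"az":0},{"fingers":60,"dx":0,"dy":0,"dz":0.7,"ax":0,"ay":0,"az":0},{"fingers":60,"dx":0,"dy":0,"dz":0,"ax":0,"ay":0,"az":0}]' 30
python3 - <<'E'
from h import *
togo(19,-159,137)
f=grab_frame("scene")
c=cv2.resize(f[150:300,160:360],None,fx=4,fy=4,interpolation=cv2.INTER_CUBIC)
cv2.imwrite("pics/s1.png",c)
E
```

```text
clock: 3.65
position: [584.3, -194.7, 137.0]
ee_rot: [-0.0, 0.996, -0.084, -0.001]
contact_force: [-0.6, 0.1, 0.2]
finger_gap: 0.605
grasp_force: 0.0
t 3.65 fix [  17.9 -157. ] z 137.0 toolyaw 0.0005 tilt [-0.0014  0.0002] Ffix -0.6 -0.0 0.2 gap 52.7 grip 0.0
tool move cm [ 0.11  0.2  -0.  ]
```

View pics/s1.png

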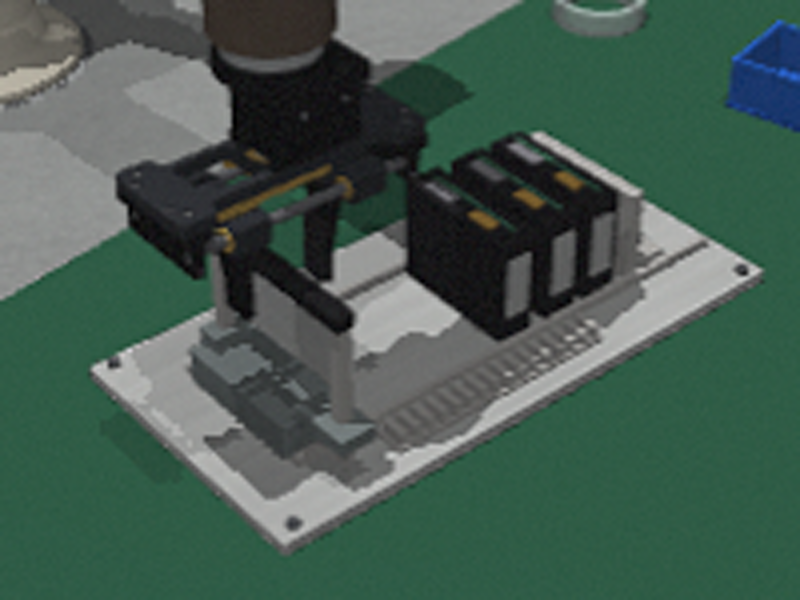

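The fingers straddle the bar: tips at about (240,310) and (318,275), with the bar running from (225,240) to (345,320). The tooth leg at (345,380) is short of the strip. I'll close with a light grip.

```bash
python3 -m pendant '[{"fingers":30,"dx":0.1,"dy":0.2,"dz":0,"ax":0,"ay":0,"az":0},{"fingers":20,"dx":0,"dy":0,"dz":0,"ax":0,"ay":0,"az":0},{"fingers":10,"dx":0,"dy":0,"dz":0,"ax":0,"ay":0,"az":0},{"fingers":0,"dx":0,"dy":0,"dz":0,"ax":0,"ay":0,"az":0},{"fingers":0,"dx":0,"dy":0,"dz":0,"ax":0,"ay":0,"az":0},{"fingers":0,"dx":0,"dy":0,"dz":0,"ax":0,"ay":0,"az":0},{"fingers":0,"dx":0,"dy":0,"dz":0,"ax":0,"ay":0,"az":0},{"fingers":0,"dx":0,"dy":0,"dz":0,"ax":0,"ay":0,"az":0}]' 40
python3 -c "
from h import *
st()"
```

```text
clock: 4.5
position: [585.3, -197.5, 137.7]
ee_rot: [0.0, 0.996, -0.084, 0.0]
contact_force: [-0.6, -1.2, 0.1]
finger_gap: 0.179
grasp_force: 40.0
t 4.5 fix [  19.3 -159.6] z 137.7 toolyaw 0.0003 tilt [ 0.     -0.0002] Ffix -0.4 -1.3 0.1 gap 15.6 grip 40.0
```

```bash
python3 -m pendant '[{"fingers":0,"dx":0,"dy":0,"dz":-0.3,"ax":0,"ay":0,"az":0},{"fingers":0,"dx":0,"dy":0,"dz":-0.3,"ax":0,"ay":0,"az":0},{"fingers":0,"dx":0,"dy":0,"dz":-0.3,"ax":0,"ay":0,"az":0},{"fingers":0,"dx":0,"dy":0,"dz":-0.2,"ax":0,"ay":0,"az":0},{"fingers":0,"dx":0,"dy":0,"dz":-0.2,"ax":0,"ay":0,"az":0},{"fingers":0,"dx":0,"dy":0,"dz":0,"ax":0,"ay":0,"az":0}]'
python3 -c "
from h import *
st()"
```

```text
clock: 5.1
position: [585.2, -197.5, 150.3]
ee_rot: [-0.0, 0.996, -0.084, -0.0]
contact_force: [3.2, -3.1, -9.2]
finger_gap: 0.178
grasp_force: 40.0
t 5.1 fix [  19.2 -159.6] z 150.3 toolyaw -0.0001 tilt [-0.0003  0.0002] Ffix 3.7 -2.5 -9.2 gap 15.5 grip 40.0
```

```bash
python3 -m pendant '[{"fingers":0,"dx":0,"dy":-0.3,"dz":0,"ax":0,"ay":0,"az":0},{"fingers":0,"dx":0,"dy":-0.6,"dz":0,"ax":0,"ay":0,"az":0},{"fingers":0,"dx":0,"dy":-0.6,"dz":0,"ax":0,"ay":0,"az":0},{"fingers":0,"dx":0,"dy":-0.6,"dz":0,"ax":0,"ay":0,"az":0},{"fingers":0,"dx":0,"dy":-0.6,"dz":0,"ax":0,"ay":0,"az":0},{"fingers":0,"dx":0,"dy":-0.3,"dz":0,"ax":0,"ay":0,"az":0}]'
python3 -c "
from h import *
st()"
```

```text
clock: 5.7
position: [590.3, -167.1, 150.4]
ee_rot: [-0.0, 0.997, -0.084, -0.0]
contact_force: [3.4, -3.3, -9.8]
finger_gap: 0.177
grasp_force: 40.0
t 5.7 fix [  19.2 -128.8] z 150.4 toolyaw 0.0008 tilt [-0.0004  0.0002] Ffix 3.9 -2.7 -9.8 gap 15.4 grip 40.0
```

```bash
python3 -m pendant '[{"fingers":0,"dx":0,"dy":-0.5,"dz":0,"ax":0,"ay":0,"az":0},{"fingers":0,"dx":0,"dy":-0.8,"dz":0,"ax":0,"ay":0,"az":0},{"fingers":0,"dx":0,"dy":-0.8,"dz":0,"ax":0,"ay":0,"az":0},{"fingers":0,"dx":0,"dy":-0.8,"dz":0,"ax":0,"ay":0,"az":0},{"fingers":0,"dx":0,"dy":-0.8,"dz":0,"ax":0,"ay":0,"az":0},{"fingers":0,"dx":0,"dy":-0.8,"dz":0,"ax":0,"ay":0,"az":0},{"fingers":0,"dx":0,"dy":-0.8,"dz":0,"ax":0,"ay":0,"az":0},{"fingers":0,"dx":0,"dy":-0.8,"dz":0,"ax":0,"ay":0,"az":0},{"fingers":0,"dx":0,"dy":-0.8,"dz":0,"ax":0,"ay":0,"az":0},{"fingers":0,"dx":0,"dy":-0.6,"dz":0,"ax":0,"ay":0,"az":0},{"fingers":0,"dx":0,"dy":-0.3,"dz":0,"ax":0,"ay":0,"az":0},{"fingers":0,"dx":0,"dy":0,"dz":0,"ax":0,"ay":0,"az":0}]'
python3 - <<'E'
from h import *
st()
f=grab_frame("top")
cv2.imwrite("pics/t2.png",cv2.resize(f[115:240,170:365],None,fx=4,fy=4,interpolation=cv2.INTER_CUBIC))
E
```

```text
clock: 6.9
position: [603.3, -90.0, 150.5]
ee_rot: [-0.0, 0.996, -0.084, -0.0]
contact_force: [2.6, 0.2, -9.5]
finger_gap: 0.18
grasp_force: 40.0
t 6.9 fix [ 19.1 -50.6] z 150.5 toolyaw 0.0005 tilt [-0.     0.001] Ffix 2.5 0.6 -9.5 gap 15.6 grip 40.0
```

View pics/t2.png

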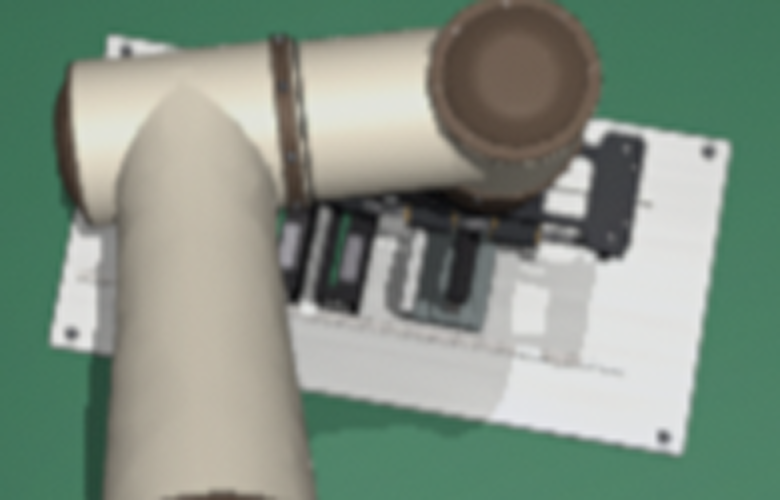

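The fence moves with the bar. The plate face is at about column 405 and the nearest module's rear at 378, so roughly 26 mm of gap is left. From here I'll go slowly and watch the force.

```bash
python3 -m pendant '[{"fingers":0,"dx":0,"dy":-0.4,"dz":0,"ax":0,"ay":0,"az":0},{"fingers":0,"dx":0,"dy":-0.4,"dz":0,"ax":0,"ay":0,"az":0},{"fingers":0,"dx":0,"dy":-0.4,"dz":0,"ax":0,"ay":0,"az":0},{"fingers":0,"dx":0,"dy":-0.4,"dz":0,"ax":0,"ay":0,"az":0},{"fingers":0,"dx":0,"dy":-0.3,"dz":0,"ax":0,"ay":0,"az":0}]'>/dev/null
python3 -c "
from h import *
st()"
python3 -m pendant '[{"fingers":0,"dx":0,"dy":-0.3,"dz":0,"ax":0,"ay":0,"az":0},{"fingers":0,"dx":0,"dy":-0.3,"dz":0,"ax":0,"ay":0,"az":0},{"fingers":0,"dx":0,"dy":-0.3,"dz":0,"ax":0,"ay":0,"az":0},{"fingers":0,"dx":0,"dy":-0.3,"dz":0,"ax":0,"ay":0,"az":0}]'>/dev/null
python3 -c "
from h import *
st()"
python3 -m pendant '[{"fingers":0,"dx":0,"dy":-0.3,"dz":0,"ax":0,"ay":0,"az":0},{"fingers":0,"dx":0,"dy":-0.3,"dz":0,"ax":0,"ay":0,"az":0}]'>/dev/null
python3 -c "
from h import *
st()"
```

```text
t 7.45 fix [ 19.1 -32.3] z 150.5 toolyaw 0.0002 tilt [-0.0006 -0.0001] Ffix 1.3 -3.1 -10.3 gap 15.6 grip 40.0
t 7.85 fix [ 19.1 -20.5] z 150.5 toolyaw 0.0002 tilt [-0.0006 -0.0003] Ffix 1.8 -3.4 -9.3 gap 15.4 grip 40.0
t 8.05 fix [ 19.1 -14.5] z 150.5 toolyaw 0.0001 tilt [-0.0005 -0.0001] Ffix 1.6 -3.7 -8.9 gap 15.4 grip 40.0
```

```bash
python3 -m pendant '[{"fingers":0,"dx":0,"dy":-0.2,"dz":0,"ax":0,"ay":0,"az":0},{"fingers":0,"dx":0,"dy":-0.2,"dz":0,"ax":0,"ay":0,"az":0}]'>/dev/null
python3 -c "
from h import *
st()"
python3 -m pendant '[{"fingers":0,"dx":0,"dy":-0.2,"dz":0,"ax":0,"ay":0,"az":0},{"fingers":0,"dx":0,"dy":-0.2,"dz":0,"ax":0,"ay":0,"az":0}]'>/dev/null
python3 -c "
from h import *
st()"
python3 -m pendant '[{"fingers":0,"dx":0,"dy":-0.2,"dz":0,"ax":0,"ay":0,"az":0},{"fingers":0,"dx":0,"dy":-0.1,"dz":0,"ax":0,"ay":0,"az":0}]'>/dev/null
python3 - <<'E'
from h import *
st()
f=grab_frame("scene")
cv2.imwrite("pics/s3.png",cv2.resize(f[150:300,180:380],None,fx=4,fy=4,interpolation=cv2.INTER_CUBIC))
E
```

```text
t 8.25 fix [ 19.1 -10.6] z 150.5 toolyaw 0.0002 tilt [-0.0006 -0.0003] Ffix 1.4 -3.1 -10.1 gap 15.6 grip 40.0
t 8.45 fix [19.1 -6.7] z 150.4 toolyaw 0.0001 tilt [-0.0007 -0.0003] Ffix 1.3 -4.6 -10.1 gap 15.6 grip 40.0
t 8.65 fix [19.1 -3.7] z 150.5 toolyaw 0.0002 tilt [-0.0008 -0.0006] Ffix 0.8 -5.9 -9.9 gap 15.7 grip 40.0
```

View pics/s3.png

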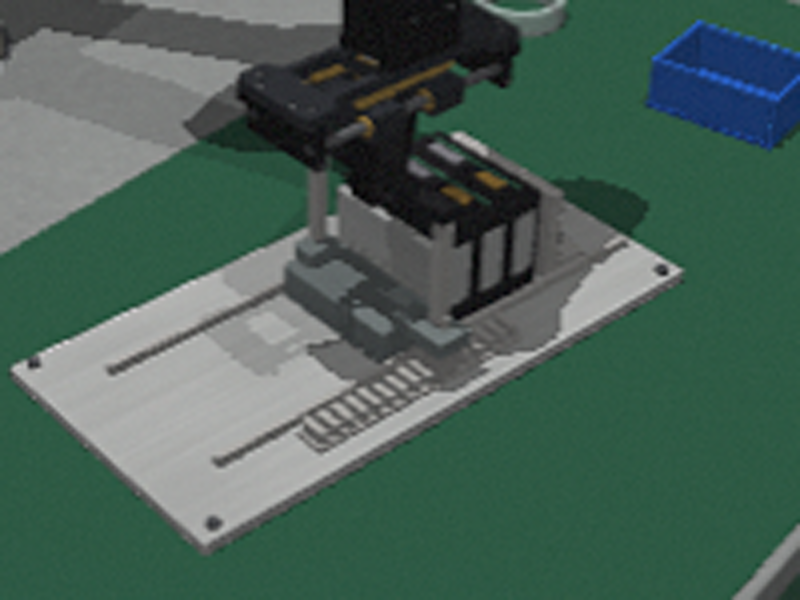

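The row is almost closed up: modules between (450,310) and (540,265), standing upright and close to the stop at about (545,210). I'll creep forward in millimetre steps.

```bash
python3 -m pendant '[{"fingers":0,"dx":0,"dy":-0.1,"dz":0,"ax":0,"ay":0,"az":0},{"fingers":0,"dx":0,"dy":-0.1,"dz":0,"ax":0,"ay":0,"az":0}]'>/dev/null
python3 -c "
from h import *
st()"
python3 -m pendant '[{"fingers":0,"dx":0,"dy":-0.1,"dz":0,"ax":0,"ay":0,"az":0},{"fingers":0,"dx":0,"dy":-0.1,"dz":0,"ax":0,"ay":0,"az":0}]'>/dev/null
python3 -c "
from h import *
st()"
python3 -m pendant '[{"fingers":0,"dx":0,"dy":-0.1,"dz":0,"ax":0,"ay":0,"az":0}]'>/dev/null
python3 -c "
from h import *
st()"
python3 -m pendant '[{"fingers":0,"dx":0,"dy":-0.1,"dz":0,"ax":0,"ay":0,"az":0}]'>/dev/null
python3 -c "
from h import *
st()"
```

```text
t 8.9 fix [19.1 -2.2] z 150.5 toolyaw -0.0 tilt [-0.001  -0.0009] Ffix 1.1 -6.6 -9.2 gap 15.8 grip 40.0
t 9.1 fix [19.1 -0.2] z 150.5 toolyaw -0.0 tilt [-0.0009 -0.0009] Ffix 1.5 -5.6 -9.4 gap 15.4 grip 40.0
t 9.2 fix [19.1  0.8] z 150.5 toolyaw -0.0 tilt [-0.0009 -0.0009] Ffix 1.5 -6.2 -9.7 gap 15.1 grip 40.0
t 9.3 fix [19.1  1.8] z 150.5 toolyaw 0.0 tilt [-0.0009 -0.0009] Ffix 1.6 -6.2 -9.8 gap 15.3 grip 40.0
```

```bash
python3 -m pendant '[{"fingers":0,"dx":0,"dy":-0.1,"dz":0,"ax":0,"ay":0,"az":0}]'>/dev/null
python3 -c "
from h import *
st()"
python3 -m pendant '[{"fingers":0,"dx":0,"dy":-0.1,"dz":0,"ax":0,"ay":0,"az":0}]'>/dev/null
python3 -c "
from h import *
st()"
python3 -m pendant '[{"fingers":0,"dx":0,"dy":-0.1,"dz":0,"ax":0,"ay":0,"az":0}]'>/dev/null
python3 -c "
from h import *
st()"
python3 -m pendant '[{"fingers":0,"dx":0,"dy":-0.05,"dz":0,"ax":0,"ay":0,"az":0}]'>/dev/null
python3 -c "
from h import *
st()"
```

```text
t 9.4 fix [19.1  2.8] z 150.5 toolyaw -0.0 tilt [-0.001  -0.0009] Ffix 2.0 -6.3 -9.9 gap 15.4 grip 40.0
t 9.5 fix [19.1  3.8] z 150.4 toolyaw -0.0001 tilt [-0.001  -0.0009] Ffix 1.0 -6.9 -8.4 gap 15.7 grip 40.0
t 9.6 fix [19.1  4.8] z 150.4 toolyaw -0.0 tilt [-0.0011 -0.0009] Ffix 1.8 -7.2 -9.9 gap 15.4 grip 40.0
t 9.7 fix [19.1  5.3] z 150.5 toolyaw 0.0 tilt [-0.001  -0.0009] Ffix 2.7 -6.3 -9.1 gap 15.3 grip 40.0
```

```bash
python3 -m pendant '[{"fingers":0,"dx":0,"dy":-0.05,"dz":0,"ax":0,"ay":0,"az":0}]'>/dev/null
python3 -c "
from h import *
st()"
python3 -m pendant '[{"fingers":0,"dx":0,"dy":-0.05,"dz":0,"ax":0,"ay":0,"az":0}]'>/dev/null
python3 -c "
from h import *
st()"
python3 -m pendant '[{"fingers":0,"dx":0,"dy":-0.05,"dz":0,"ax":0,"ay":0,"az":0}]'>/dev/null
python3 -c "
from h import *
st()"
python3 -m pendant '[{"fingers":0,"dx":0,"dy":-0.05,"dz":0,"ax":0,"ay":0,"az":0}]'>/dev/null
python3 -c "
from h import *
st()"
python3 -m pendant '[{"fingers":0,"dx":0,"dy":-0.05,"dz":0,"ax":0,"ay":0,"az":0}]'>/dev/null
python3 -c "
from h import *
st()"
```

```text
t 9.8 fix [19.1  5.8] z 150.5 toolyaw 0.0 tilt [-0.001  -0.0009] Ffix 2.3 -7.1 -10.0 gap 15.5 grip 40.0
t 9.9 fix [19.1  6.3] z 150.5 toolyaw -0.0001 tilt [-0.001  -0.0009] Ffix 1.2 -6.3 -9.8 gap 15.5 grip 40.0
t 10.0 fix [19.1  6.8] z 150.5 toolyaw -0.0 tilt [-0.001 -0.001] Ffix 2.1 -8.2 -10.2 gap 15.8 grip 40.0
t 10.1 fix [19.1  6.8] z 150.5 toolyaw 0.0 tilt [-0.0014 -0.0017] Ffix 1.5 -9.2 -10.0 gap 15.2 grip 40.0
t 10.2 fix [19.   6.9] z 150.5 toolyaw -0.0 tilt [-0.0017 -0.0024] Ffix 2.5 -10.6 -11.0 gap 15.2 grip 40.0
```

```bash
python3 -m pendant '[{"fingers":0,"dx":0,"dy":-0.1,"dz":0,"ax":0,"ay":0,"az":0}]'>/dev/null
python3 -c "
from h import *
st()"
python3 -m pendant '[{"fingers":0,"dx":0,"dy":-0.1,"dz":0,"ax":0,"ay":0,"az":0}]'>/dev/null
python3 -c "
from h import *
st()"
python3 -m pendant '[{"fingers":0,"dx":0,"dy":-0.05,"dz":0,"ax":0,"ay":0,"az":0},{"fingers":0,"dx":0,"dy":0,"dz":0,"ax":0,"ay":0,"az":0},{"fingers":0,"dx":0,"dy":0,"dz":0,"ax":0,"ay":0,"az":0}]'>/dev/null
python3 - <<'E'
from h import *
st()
f=grab_frame("scene")
cv2.imwrite("pics/s4.png",cv2.resize(f[190:260,240:340],None,fx=7,fy=7,interpolation=cv2.INTER_CUBIC))
E
```

```text
t 10.3 fix [19.  7.] z 150.5 toolyaw -0.0001 tilt [-0.0024 -0.0037] Ffix 3.2 -14.7 -9.8 gap 15.7 grip 40.0
t 10.4 fix [19.  7.] z 150.6 toolyaw -0.0002 tilt [-0.003 -0.005] Ffix 3.8 -17.1 -10.8 gap 15.5 grip 40.0
t 10.7 fix [19.  7.] z 150.6 toolyaw -0.0007 tilt [-0.0031 -0.0052] Ffix 4.0 -16.5 -9.7 gap 15.4 grip 40.0
```

View pics/s4.png

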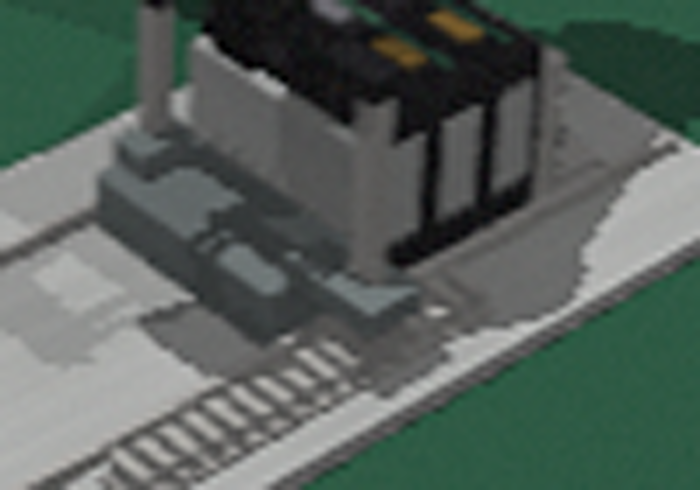

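The row is shut and bears on the stop: the three modules touch each other and the stop at about (545,130), all upright, and the push is about 16 N. Next I estimate the notch phase from the saved pictures so I know how far to back off.

Run:
```python
from h import *
def samp(n,img,off,k,ys,xs,z):
    pr=np.array([[proj(n,[*toworld((x,y)),z]) for y in ys] for x in xs])
    P=((pr-np.array(off)+0.5)*k-0.5).astype(np.float32)
    return cv2.remap(cv2.cvtColor(img,cv2.COLOR_BGR2GRAY),P[...,0],P[...,1],cv2.INTER_LINEAR).astype(float).mean(0)
ys=np.arange(-135,90,0.5)
for n,fn,off,k,(a,b) in[("top","pics/topz.png",(170,115),4,(-110,65)),("scene","pics/s1.png",(160,150),4,(-105,20)),("scene","pics/s3.png",(180,150),4,(-110,-40))]:
    v0=cv2.imread(fn)
    for xc in (80,85,90):
        for z in(26,):
            v=samp(n,v0,off,k,ys,np.arange(xc-2,xc+2.1,1),z)
            m=(ys>a)&(ys<b); w=v-cv2.GaussianBlur(v[None],(0,0),24)[0]
            for p in (12,):
                c=(w[m]*np.exp(-2j*np.pi*ys[m]/p)).mean()
                ph=-np.angle(c)/(2*np.pi)*p  # y of bright peak mod p
                print(fn,xc,"amp",round(abs(c),1),"bright y mod12",round((ph)%12,2),"dark",round((ph+6)%12,2))
    if n=="top":
        v=samp(n,v0,off,k,ys,np.arange(80,90),26); print(np.c_[ys,v.round(0)][::4][:14].tolist()); print(np.c_[ys,v.round(0)][::4][-22:].tolist())
```

```text
pics/topz.png 80 amp 5.5 bright y mod12 4.09 dark 10.09Traceback (most recent call last):
  File "<stdin>", line 11, in <module>
  File "<stdin>", line 3, in samp
  File "h.py", line 11, in proj
    c=get_calibration(n); R=cv2.Rodrigues(c["rvec"])[0]; x=R@np.array(X)+c["tvec"]; u=x[:2]/x[2]
ValueError: time passes only in moves, steps and waits
```

```bash
sed -i 's/^from bench import \*/from bench import *\nfrom functools import cache\nget_calibration=cache(get_calibration)/' h.py
python3 - <<'E'
from h import *
def samp(n,img,off,k,ys,xs,z):
    pr=np.array([[proj(n,[*toworld((x,y)),z]) for y in ys] for x in xs])
    P=((pr-np.array(off)+0.5)*k-0.5).astype(np.float32)
    return cv2.remap(cv2.cvtColor(img,cv2.COLOR_BGR2GRAY),P[...,0],P[...,1],cv2.INTER_LINEAR).astype(float).mean(0)
ys=np.arange(-135,90,0.5)
for n,fn,off,k,(a,b) in[("top","pics/topz.png",(170,115),4,(-108,60)),("scene","pics/s1.png",(160,150),4,(-105,15)),("scene","pics/s3.png",(180,150),4,(-108,-36))]:
    v0=cv2.imread(fn)
    for xc in (80,85,90):
            v=samp(n,v0,off,k,ys,np.arange(xc-2,xc+2.1,1),26)
            m=(ys>=a)&(ys<b); w=v-cv2.GaussianBlur(v[None],(0,0),24)[0]
            c=(w[m]*np.exp(-2j*np.pi*ys[m]/12)).mean()
            ph=-np.angle(c)/(2*np.pi)*12
            print(fn,xc,"amp",round(abs(c),1),"bright mod12",round(ph%12,2),"dark",round((ph+6)%12,2))
E
```

```text
pics/topz.png 80 amp 5.5 bright mod12 4.07 dark 10.07
pics/topz.png 85 amp 5.7 bright mod12 4.4 dark 10.4
pics/topz.png 90 amp 5.3 bright mod12 4.66 dark 10.66
pics/s1.png 80 amp 5.3 bright mod12 1.42 dark 7.42
pics/s1.png 85 amp 6.3 bright mod12 1.04 dark 7.04
pics/s1.png 90 amp 7.9 bright mod12 1.04 dark 7.04
pics/s3.png 80 amp 20.8 bright mod12 1.12 dark 7.12
pics/s3.png 85 amp 20.8 bright mod12 1.14 dark 7.14
pics/s3.png 90 amp 20.2 bright mod12 1.3 dark 7.3
```

```bash
python3 -m pendant '[{"fingers":0,"dx":0,"dy":0.3,"dz":0,"ax":0,"ay":0,"az":0},{"fingers":0,"dx":0,"dy":0.1,"dz":0,"ax":0,"ay":0,"az":0},{"fingers":0,"dx":0,"dy":0,"dz":0,"ax":0,"ay":0,"az":0}]'>/dev/null
python3 -c "
from h import *
st()"
python3 -m pendant '[{"fingers":0,"dx":0,"dy":0,"dz":0.3,"ax":0,"ay":0,"az":0},{"fingers":0,"dx":0,"dy":0,"dz":0.2,"ax":0,"ay":0,"az":0},{"fingers":0,"dx":0,"dy":0,"dz":0,"ax":0,"ay":0,"az":0}]'>/dev/null
python3 -c "
from h import *
st()"
```

```text
t 11.05 fix [19.1  6.7] z 150.4 toolyaw 0.0002 tilt [-0.0007 -0.0004] Ffix 1.5 -6.4 -9.8 gap 15.6 grip 40.0
t 11.35 fix [19.1  6.7] z 146.6 toolyaw 0.0009 tilt [-0.0006 -0.0012] Ffix -0.9 -5.4 -5.4 gap 15.5 grip 40.0
```

```bash
python3 -m pendant '[{"fingers":0,"dx":0,"dy":0,"dz":-0.3,"ax":0,"ay":0,"az":0},{"fingers":0,"dx":0,"dy":0.3,"dz":0,"ax":0,"ay":0,"az":0},{"fingers":0,"dx":0,"dy":0,"dz":0,"ax":0,"ay":0,"az":0},{"fingers":0,"dx":0,"dy":0,"dz":0.3,"ax":0,"ay":0,"az":0},{"fingers":0,"dx":0,"dy":0,"dz":0,"ax":0,"ay":0,"az":0}]'>/dev/null
python3 -c "
from h import *
st()"
python3 -m pendant '[{"fingers":0,"dx":0,"dy":0,"dz":-0.3,"ax":0,"ay":0,"az":0},{"fingers":0,"dx":0,"dy":0.1,"dz":0,"ax":0,"ay":0,"az":0},{"fingers":0,"dx":0,"dy":0,"dz":0,"ax":0,"ay":0,"az":0},{"fingers":0,"dx":0,"dy":0,"dz":0.3,"ax":0,"ay":0,"az":0},{"fingers":0,"dx":0,"dy":0,"dz":0,"ax":0,"ay":0,"az":0}]'>/dev/null
python3 -c "
from h import *
st()"
```

```text
t 11.85 fix [19.2  5.2] z 146.5 toolyaw 0.0012 tilt [0.0006 0.0009] Ffix -3.3 3.6 -2.7 gap 15.5 grip 40.0
t 12.35 fix [19.2  3. ] z 146.5 toolyaw 0.0006 tilt [-0.     -0.0002] Ffix -4.6 3.0 -2.7 gap 15.6 grip 40.0
```

```bash
python3 -m pendant '[{"fingers":0,"dx":0,"dy":0,"dz":-0.3,"ax":0,"ay":0,"az":0},{"fingers":0,"dx":0,"dy":0.1,"dz":0,"ax":0,"ay":0,"az":0},{"fingers":0,"dx":0,"dy":0,"dz":0,"ax":0,"ay":0,"az":0},{"fingers":0,"dx":0,"dy":0,"dz":0.3,"ax":0,"ay":0,"az":0},{"fingers":0,"dx":0,"dy":0,"dz":0,"ax":0,"ay":0,"az":0}]'>/dev/null
python3 -c "
from h import *
st()"
python3 -m pendant '[{"fingers":0,"dx":0,"dy":0,"dz":-0.3,"ax":0,"ay":0,"az":0},{"fingers":0,"dx":0,"dy":0.1,"dz":0,"ax":0,"ay":0,"az":0},{"fingers":0,"dx":0,"dy":0,"dz":0,"ax":0,"ay":0,"az":0},{"fingers":0,"dx":0,"dy":0,"dz":0.3,"ax":0,"ay":0,"az":0},{"fingers":0,"dx":0,"dy":0,"dz":0,"ax":0,"ay":0,"az":0}]'>/dev/null
python3 -c "
from h import *
st()"
```

```text
t 12.85 fix [19.2  1.6] z 146.1 toolyaw 0.0005 tilt [-0.0005 -0.0008] Ffix -3.5 2.2 -4.2 gap 15.6 grip 40.0
t 13.35 fix [19.2  0.5] z 145.2 toolyaw 0.0002 tilt [-0.0008 -0.0007] Ffix -1.7 -0.3 -8.8 gap 15.5 grip 40.0
```

At y = 0.5 the bar drops freely (z 145.2, Fz back to -8.8), so this is the notch. I'll raise it, centre 0.6 mm further back, and lower it slowly while checking.

```bash
python3 -m pendant '[{"fingers":0,"dx":0,"dy":0,"dz":-0.3,"ax":0,"ay":0,"az":0},{"fingers":0,"dx":0,"dy":0.06,"dz":0,"ax":0,"ay":0,"az":0},{"fingers":0,"dx":0,"dy":0,"dz":0,"ax":0,"ay":0,"az":0},{"fingers":0,"dx":0,"dy":0,"dz":0.3,"ax":0,"ay":0,"az":0},{"fingers":0,"dx":0,"dy":0,"dz":0.1,"ax":0,"ay":0,"az":0},{"fingers":0,"dx":0,"dy":0,"dz":0,"ax":0,"ay":0,"az":0}]'>/dev/null
python3 -c "
from h import *
st()"
python3 -m pendant '[{"fingers":0,"dx":0,"dy":0,"dz":0.1,"ax":0,"ay":0,"az":0},{"fingers":0,"dx":0,"dy":0,"dz":0.1,"ax":0,"ay":0,"az":0},{"fingers":0,"dx":0,"dy":0,"dz":0,"ax":0,"ay":0,"az":0}]'>/dev/null
python3 -c "
from h import *
st()"
```

```text
t 13.95 fix [19.2  0.2] z 144.4 toolyaw 0.0002 tilt [-0.0004 -0.0002] Ffix -2.2 0.9 -7.4 gap 15.4 grip 40.0
t 14.25 fix [19.2  0.2] z 142.5 toolyaw 0.0002 tilt [-0.0003 -0.0002] Ffix -2.1 0.5 -7.8 gap 15.7 grip 40.0
```

```bash
python3 -m pendant '[{"fingers":0,"dx":0,"dy":0,"dz":0.15,"ax":0,"ay":0,"az":0},{"fingers":0,"dx":0,"dy":0,"dz":0.15,"ax":0,"ay":0,"az":0},{"fingers":0,"dx":0,"dy":0,"dz":0.1,"ax":0,"ay":0,"az":0},{"fingers":0,"dx":0,"dy":0,"dz":0,"ax":0,"ay":0,"az":0}]'>/dev/null
python3 -c "
from h import *
st()"
```

```text
t 14.65 fix [19.2  0.2] z 138.4 toolyaw 0.0001 tilt [-0.0003 -0.0002] Ffix -3.1 0.1 -6.0 gap 15.5 grip 40.0
```

```bash
python3 -m pendant '[{"fingers":25,"dx":0,"dy":0,"dz":0,"ax":0,"ay":0,"az":0},{"fingers":40,"dx":0,"dy":0,"dz":0,"ax":0,"ay":0,"az":0},{"fingers":60,"dx":0,"dy":0,"dz":0,"ax":0,"ay":0,"az":0},{"fingers":60,"dx":0,"dy":0,"dz":0,"ax":0,"ay":0,"az":0},{"fingers":60,"dx":0,"dy":0,"dz":0,"ax":0,"ay":0,"az":0},{"fingers":60,"dx":0,"dy":0,"dz":-1,"ax":0,"ay":0,"az":0},{"fingers":60,"dx":0,"dy":0,"dz":-2,"ax":0,"ay":0,"az":0},{"fingers":60,"dx":0,"dy":0,"dz":-3,"ax":0,"ay":0,"az":0},{"fingers":60,"dx":0,"dy":0,"dz":-3,"ax":0,"ay":0,"az":0},{"fingers":60,"dx":0,"dy":0,"dz":-3,"ax":0,"ay":0,"az":0},{"fingers":60,"dx":0,"dy":0,"dz":-3,"ax":0,"ay":0,"az":0},{"fingers":60,"dx":0,"dy":0,"dz":0,"ax":0,"ay":0,"az":0}]'
python3 - <<'E'
from h import *
st()
f=grab_frame("scene")
cv2.imwrite("pics/s5.png",cv2.resize(f[165:265,220:350],None,fx=6,fy=6,interpolation=cv2.INTER_CUBIC))
for h_ in(0,9):
    for x in(-52,92): print(h_,x,(proj("scene",[*toworld((x,0.2)),144+h_])-[220,165])*6, "rear bot",(proj("scene",[*toworld((x,-7.8)),130+h_])-[220,165])*6)
E
```

```text
clock: 15.85
position: [614.3, -40.0, 295.1]
ee_rot: [-0.0, 0.996, -0.083, 0.006]
contact_force: [0.9, 0.6, 0.8]
finger_gap: 0.596
grasp_force: 0.0
t 15.85 fix [21.6  0.5] z 295.1 toolyaw 0.0008 tilt [0.0118 0.    ] Ffix 0.8 0.7 0.8 gap 51.9 grip 0.0
0 -52 [240.26744093 105.88112453] rear bot [227.26927939 136.44403365]
0 92 [449.09676263 237.63234344] rear bot [434.56452781 270.18954535]
9 -52 [240.35823163  89.72332204] rear bot [227.3116108  120.43742912]
9 92 [450.03818453 220.7613753 ] rear bot [435.44762925 253.49541248]
```

View pics/s5.png

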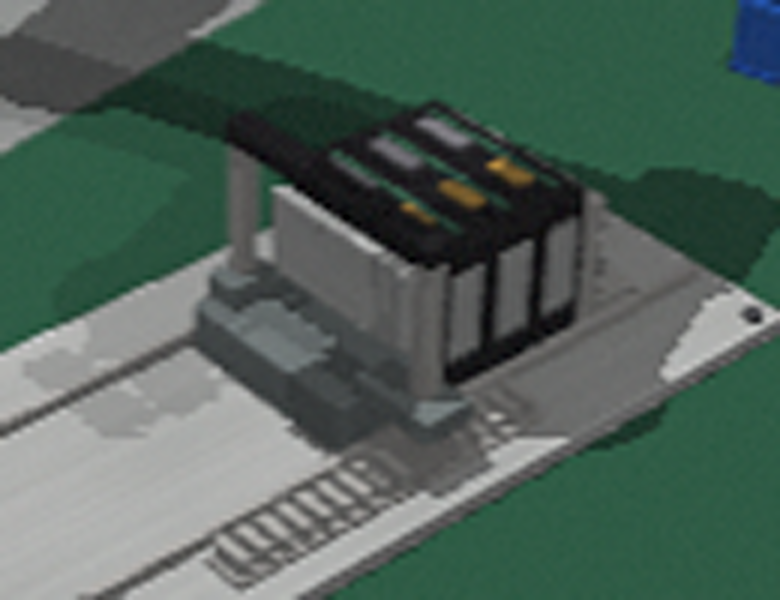

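The bar end lies at about (235,110) to (228,137), which matches the fully-down prediction of 136 and not the standing-on-tooth one of 120. The three modules stand together against the stop at (585,250), with about 7 mm of slack behind them, and the gripper is clear.

```bash
python3 -c "
from bench import *
print(job_done())"
```

```text
the job is handed in; nothing more can be done
None
```

I pressed the three modules together against the end stop at about 16 N, then dropped the latch tooth fully into the notch nearest behind, leaving about 7 mm of slack, and handed the job in at about 16 s; no verdict was returned.

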